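Hold a mould on the sprung nozzle of a wax injector

TASK

Pick up the plated mould that stands on its edge on the bench, stand it upright on the injector's mould rest with its gate facing the nozzle, then slide it along the rest so that the nozzle enters the gate, and press until the sprung nozzle is pushed fully home against its stop. Only the gate may press the nozzle: firmly home, but without forcing it. Finish while still gripping the mould and holding it pressed fully home for the shot, and leave the other things on the bench where they are.

Things in the scene. Friction and masses are not known exactly. Their poses are not given: they have to be found in the camera images.
- mould_center (a point): Centre of the mould, half-way up: a putty-coloured rubber block between two bare aluminium plates, one rigid piece 73 mm long (x), 32 mm thick over the plates (y), 50 mm high (z), about 0.18 kg, standing on its 73 x 32 mm long edge, so that it is gripped from above across its plates. Its x axis points to the gate end (level), z up. It starts with the gate end turned roughly to the left (+y), within about 55 degrees of the way it has to face on the rest.
- mould_gate (a point): The floor of the mould's gate: a round recess 14 mm across, 6 mm deep, with a small countersink, in the middle of the mould's 32 x 50 mm end face. The point is 30.5 mm from the mould's centre along its x axis, at the same height (25 mm above its lower edge); the end face lies 36.5 mm from the centre. x axis as the mould's.
- nozzle_tip (a point): Tip of the injector's brass nozzle, a 7 mm round-nosed tip, 14 mm long, in front of a 16 mm collar. The nozzle lies level, 85 mm above the bench and 25 mm above the mould rest; x axis points into the nozzle, the way it is pressed (away from the mould, towards the pot), z up. The point moves with the nozzle.
- nozzle (a joint): Travel of the sprung nozzle: 0 = fully out (at rest), grows as it is pressed in, 0.010 m = fully home, where the collar meets the valve block (hard stop). The spring pushes out with about 3 N at the start of the stroke and 10 N at its end, and returns the nozzle when let go.
- injector: The wax injector, fixed to the bench: a grey base and an aluminium pot (270 mm high over the gauge), a brass valve block with the nozzle, and a steel mould rest. Origin on the bench under the tip of the unpressed nozzle; x points from the nozzle to the pot, z up. The pot and base begin at x = 0.105 m, the valve block spans x = 0.040 to 0.075 m, 36 mm wide, up to 103 mm high. Nozzle axis at y = 0, z = 0.085 m.
- rest_top (a point): Point on the top of the mould rest, a level steel shelf 60 mm above the bench, 100 mm wide (y of the injector), reaching from 115 mm in front of the nozzle's tip to under the valve block. The point is on the shelf's centre line, 50 mm in front of the tip of the unpressed nozzle; x axis as the injector's.
- powder_jar: White jar 60 mm across, 100 mm high, loose on the bench; origin at the centre of its underside. To be left alone.
- flat_mould: Bare rubber mould without plates, 92 x 62 x 22 mm, lying flat, loose on the bench; origin at the centre of its underside. To be left alone.
- mould_brush: Brush 170 mm long, lying on the bench along its x axis, loose. To be left alone.
There are look-alikes about, which are no part of the job. There is more than one size of the part that bears mould_center; the job needs the smallest.

How it is judged (in metres and radians):
On the way, in this order (a step that is already met when the one before it is completed fails the run):
1. the mould stands upright on the mould rest in front of the unpressed nozzle, gate towards it (bottom within 3 mm of the rest, within 12 mm sideways, 10 degrees) (z of mould_center in the frame of injector between 0.082 and 0.088 m and y of mould_gate in the frame of injector between -0.012 and 0.012 m and x of mould_gate in the frame of injector between -0.055 and 0 m and x of mould_center in the frame of injector below -0.0295 m and angle between the x axis of mould_center and the x axis of injector, either way round below 0.175 rad and angle between mould_center's own z axis and vertical below 0.12 rad and value of joint nozzle below 0.001 m), for 0.2 s.
2. the nozzle is in the gate and pushed fully home, and has been held so for a second (value of joint nozzle above 0.009 m and distance between mould_gate and nozzle_tip below 0.005 m and contact force between mould and nozzle above 5 N), for 1 s.
At the end, for the whole second after the job is handed in: Holding: nozzle in by over 9 of its 10 mm, tip within 5 mm of the middle of the gate floor, mould gripped, pressing it with 5 to 50 N, upright and in line within 7 degrees, bottom within 3 mm of the rest, at rest; jar, flat mould and brush moved under 30 mm (all of step 2 and contact force between mould and nozzle below 50 N and contact force between the fingers and mould above 2 N and z of mould_center in the frame of injector between 0.082 and 0.088 m and angle between the x axis of mould_center and the x axis of injector, either way round below 0.14 rad and angle between mould_center's own z axis and vertical below 0.12 rad and linear speed of mould below 0.01 m/s and distance of each of powder_jar, flat_mould, mould_brush from where it was at the start of the episode below 0.03 m); the arm keeps its last pose, push and grip.
It fails at once if the nozzle is pressed by anything but the gate (in more than 3 mm with its tip more than 8 mm from the gate's floor) (value of joint nozzle above 0.003 m and distance between mould_gate and nozzle_tip above 0.008 m).
It fails at once if the nozzle is forced (more than 60 N) (contact force between mould and nozzle above 60 N).
It fails at once if a bystander is pushed more than 30 mm (distance of any of powder_jar, flat_mould, mould_brush from where it was at the start of the episode above 0.03 m).
It also fails if it takes over 56 s, if anything falls off the work surface, if the arm or the gripper's body presses on something with over 40 N, if the wrist force passes 120 N, or if a joint passes its speed limit or range.

ROBOT

A 6-joint arm with a two-finger parallel gripper is mounted at the origin on the work surface. World frame = base frame: x ahead of the robot, y to its left, z up, the work surface at z = 0. Lengths are in m, angles in degrees, forces in N, time in s.
With the tool pointing down it reaches from about 0.3 to 1 m from the base axis. Payload 5.1 kg.
Tool frame: the origin (TCP) lies at the very end of the fingers, on their centre line; the grasp point (between the pads) lies ctrl.grasp_offset behind it (ctrl.grasp_offset is the distance from the TCP to the grasp point, in m); z points along the fingers, y is the line along which they close (so a half turn about z gives the same grasp; the last joint's range is limited). The gripper opens to 95 mm and grips with 3 to 60 N. Pads are 20 mm wide; open, the fingers measure 119 mm over their backs; the gripper's body (75 mm by 180 mm) begins 59 mm behind the grasp point.
Start: joints at [71.471, 7.093, 94.555, -0, 78.352, -4.733], TCP at [0.155, 0.631, 0.215] pointing down, gripper open.
Joint ranges: [-149.61, 149.61], [-58.7, 133.49], [1.44, 155.28], [-77.14, 257.14], [18.33, 153.61], [-166.67, 166.67]. Speed limits (degrees/s): [147.25, 147.25, 180, 180, 180, 180].

INTERFACE

Orientations are given as [roll, pitch, yaw] about the fixed x, y, z axes, in that order (R = Rz(yaw) Ry(pitch) Rx(roll)).
In Python, from cell import ctrl gives the robot as it stands. The module is installed in compiled form; this text tells all that it offers.
- The arm moves only by the shell command python3 -m pendant 'ROWS' [FORCE]. ROWS is JSON, a list of rows, each a list of 3 entries, a list of its own where there are three numbers: the shift along the tool's x, y, z each as a share of 0.03 m, from -1 to 1, then the turn about the tool's z as a share of 0.08 rad, from -1 to 1, then the closure, from -1 (fully open) to 1 (shut). A call has 1 to 12 rows; each row shifts and turns the commanded pose from where the row before left it, along the tool's axes as they then stand; what a row does not reach is not made up. A row lasts 1/12 s, in which the tool goes at most 41.7 mm and 7.16 degrees, less where a joint would pass 70% of its speed; a pose out of reach is approached as far as the arm can. A call with a number of a shift or a turn outside -1 to 1 is refused whole. A call with a gripper value outside its range is refused whole. The fingers move at their own pace and stop on an object; FORCE is the grip in N (left out, the last holds). Time passes only in rows, so rows that do not move let the fingers close. It gives the time, the measured TCP pose, the force, the opening and the grip force at its end, in the units of the state.
- ctrl.observe(): the state, without advancing time (a new reading comes with each control period).
- ctrl.camera(name): name is "scene" or "side" or "wrist"; returns a dict with "frame" (420x560x3 uint8, red, green, blue), "z_map" (420x560 float32, m along the optical axis (not along the pixel's ray), 0 where there is no reading), "K" (3x3 intrinsics, pixels), "rvec" (rotation vector, rad) and "tvec" (3), from world to camera coordinates, as OpenCV has them; the wrist camera has in their place "hand_eye" (4x4, takes a point from camera to tool coordinates, whose origin is the TCP and whose axes are the flange's). Camera axes: x right, y down, z forward; pixel columns grow to the right and rows downward; lengths in m; the calibration is good to about 2 mm. A picture is of the moment at which its call begins: read the wrist's pose just before it.
- ctrl.hand_in(): hands the job in; it is judged then, once.
Trained networks look in the newest picture that a camera, given by its name, has taken for a name from the list of things; names that differ only in an ending like _2 or _b are one class to them, and where a whole thing is asked for, a point or a joint stands for the part that bears it (a point fixed in the world has none). Each returns a list of dicts, best first, with "score" (0 to 1); they miss things now and then, are a little off and sometimes report something else, mostly with a low value. They report only what shows in the picture. A call takes as long as a camera call. They do not tell look-alikes from the thing itself.
- ctrl.masks_of(camera, query): "pixels" (420x560 bool, what is visible of it) and "centre" ([column, row] in pixels, amid what is visible of it).
The state is a dict: "t": time; "joint_positions": joint angles; "joint_velocities": joint speeds; "joint_torque": joint torques, N m; "position": TCP position; "tool_rot": TCP orientation; "force": force on the tool from outside, world axes, zero at the start; "torque": the same for the moment, N m; "opening": finger opening in m; "grasp_force": force on a finger pad.
Only numpy, scipy, OpenCV 4.12 (cv2) and the standard library are available. Lean on these libraries where they do the work, as an engineer would, in place of code of your own. Each camera call takes 0.05 s, during which the arm holds its last target. There are 200 camera calls.

## Working session

There is one attempt and no reset: what is moved stays moved. The work goes in short steps, Python scripts to look and compute and a shell command to move; the robot and the scene stay as the last step left them, time stands still between calls to the robot, and variables do not carry over. Pictures are saved under pics/ and viewed, at most 10 in all, crops included, and the job is handed in when it is done.

```bash
mkdir -p pics; cat > h.py <<'E'
import numpy as np, cv2
from cell import ctrl
from scipy.spatial.transform import Rotation as R
def cam(n):
    s=ctrl.observe(); c=ctrl.camera(n)
    if n=="wrist":
        T=np.eye(4);T[:3,:3]=R.from_euler('xyz',s['tool_rot'],degrees=True).as_matrix();T[:3,3]=s['position']
        c['T']=T@c['hand_eye']
    else:
        Rm=cv2.Rodrigues(np.array(c['rvec'],float))[0]; T=np.eye(4);T[:3,:3]=Rm.T;T[:3,3]=-Rm.T@np.ravel(c['tvec']);c['T']=T
    z=c['z_map'];v,u=np.mgrid[:420,:560];K=c['K']
    p=np.stack([(u-K[0,2])/K[0,0]*z,(v-K[1,2])/K[1,1]*z,z],-1)
    c['P']=p@c['T'][:3,:3].T+c['T'][:3,3]; c['ok']=z>0
    return c
def save(c,n): cv2.imwrite(f'pics/{n}.png',c['frame'][...,::-1])
E
python3 - <<'E'
from h import *
print(ctrl.observe(), ctrl.grasp_offset)
ims=[]
for n in("scene","side"):
    c=cam(n); ims.append(c['frame'])
    print(n,c['T'].round(3).tolist())
    for q in("mould_center","nozzle","injector","powder_jar","flat_mould","mould_brush"):
        for d in ctrl.masks_of(n,q)[:4]:
            m=d['pixels']&c['ok'];P=c['P'][m]
            if len(P)<5: continue
            hi=P[P[:,2]>P[:,2].max()-.012]
            print(q,round(d['score'],2),np.round(d['centre']),m.sum(),'med',np.median(P,0).round(3),'lo',np.percentile(P,2,axis=0).round(3),'hi',np.percentile(P,98,axis=0).round(3))
cv2.imwrite('pics/a.png',cv2.resize(np.vstack(ims),None,fx=.7,fy=.7)[...,::-1]); 
E
```

```text
{'t': 0.0, 'joint_positions': array([ 7.14709138e+01,  7.13537541e+00,  9.46326889e+01, -7.27132935e-04,
        7.83499914e+01, -4.73302313e+00]), 'joint_velocities': array([ 0.01691973, -0.02000163, -0.04028797, -0.07433364,  0.09511044,
        0.00919542]), 'joint_torque': array([ 2.17048837e-03, -4.17581177e+01, -3.59947729e+01,  7.76950805e-02,
        4.90068225e-02, -1.80110660e-04]), 'position': array([0.15483982, 0.63064344, 0.21338018]), 'tool_rot': array([-1.79882288e+02, -9.03169166e-03,  1.66204075e+02]), 'force': array([0.66520662, 0.13880711, 0.09259864]), 'torque': array([ 0.01507111, -0.0277382 ,  0.034075  ]), 'grasp_force': 0.0, 'opening': 0.09483885741631345} 0.0188
scene [[-0.183, 0.82, -0.543, 1.003], [0.983, 0.148, -0.108, -0.084], [-0.008, -0.554, -0.833, 0.796], [0.0, 0.0, 0.0, 1.0]]
mould_center 0.8 [224. 178.] 694 med [ 0.44  -0.339  0.044] lo [ 0.399 -0.382  0.001] hi [ 0.47  -0.31   0.053]
mould_center 0.8 [159. 167.] 1386 med [ 0.437 -0.499  0.061] lo [ 0.39  -0.547  0.004] hi [ 0.477 -0.458  0.074]
mould_center 0.7 [229. 136.] 1184 med [ 0.311 -0.363  
[... 993 characters left out ...]
.354  0.047] lo [ 0.242 -0.46  -0.   ] hi [ 0.351 -0.334  0.073]
nozzle 0.69 [273. 298.] 117 med [0.474 0.134 0.088] lo [0.46  0.101 0.059] hi [0.493 0.143 0.095]
injector 0.95 [350. 315.] 21755 med [0.325 0.219 0.13 ] lo [0.222 0.085 0.024] hi [0.583 0.285 0.249]
flat_mould 0.69 [262. 192.] 624 med [ 0.586 -0.286  0.021] lo [ 0.54  -0.328  0.002] hi [ 0.632 -0.262  0.025]
mould_brush 0.56 [195. 237.] 761 med [ 0.719 -0.08   0.017] lo [ 0.659 -0.117  0.004] hi [ 0.814 -0.057  0.022]
mould_brush 0.4 [263. 192.] 588 med [ 0.585 -0.285  0.021] lo [ 0.54  -0.326  0.003] hi [ 0.631 -0.262  0.025]
mould_brush 0.22 [273. 300.] 83 med [0.472 0.136 0.089] lo [0.461 0.129 0.082] hi [0.488 0.142 0.095]
```

View pics/a.png

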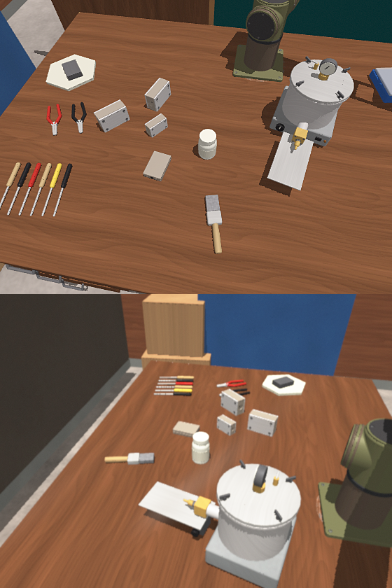

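The pictures show three plated moulds (smallest at scene (224,178)), the injector at right with its rest toward the camera, and the jar, flat mould and brush between them. Next I'll fit the mould and rest poses.

```bash
python3 - <<'E'
from h import *
for n in("scene","side"):
    c=cam(n)
    P=c['P'];ok=c['ok']
    for d in ctrl.masks_of(n,"mould_center")[:4]:
        X=P[d['pixels']&ok]
        t=X[(X[:,2]>.045)&(X[:,2]<.056)]
        if X[:,2].max()<.062 and len(t)>20:
            r=cv2.minAreaRect((t[:,:2]*1000).astype(np.float32));print(n,'mould',r,len(t),np.median(t[:,2]),cv2.boxPoints(r).round(0).tolist())
    d=ctrl.masks_of(n,"injector")[0]
    X=P[d['pixels']&ok];t=X[(abs(X[:,2]-.06)<.004)]
    r=cv2.minAreaRect((t[:,:2]*1000).astype(np.float32));print(n,'rest',r,len(t),np.median(t[:,2]),cv2.boxPoints(r).round(0).tolist())
    # rest with strays cut: front/side lines by percentiles about candidate angles
    best=min(((np.ptp(np.percentile(t[:,:2]@[-np.sin(a),np.cos(a)],[1,99])),a) for a in np.radians(np.arange(90,200,.5))))
    a=best[1];s=t[:,:2]@[-np.sin(a),np.cos(a)];f=t[:,:2]@[np.cos(a),np.sin(a)]
    print('width',best[0],'ang',np.degrees(a),'side',np.percentile(s,[.5,99.5]),'front',np.percentile(f,.5))
    m=d['pixels']&ok;lid=X[(X[:,2]>.17)&(X[:,2]<.225)]
    print('z hist',np.histogram(X[:,2],bins=np.arange(0,.29,.01)))
    q=ctrl.masks_of(n,"nozzle")[0];N=P[q['pixels']&ok];N=N[N[:,2]>.08];f2=N[:,:2]@[np.cos(a),np.sin(a)];s2=N[:,:2]@[-np.sin(a),np.cos(a)]
    print('nozzle f',np.percentile(f2,[0,5,50,95]),'s',np.percentile(s2,[5,50,95]),'zmax',N[:,2].max())
    if n=='scene': A=c['frame'][140:215,180:270]
    else: A2=c['frame'][155:230,280:370]
cv2.imwrite('pics/b.png',cv2.resize(np.hstack([A,A2]),None,fx=4.4,fy=4.4,interpolation=cv2.INTER_CUBIC)[...,::-1])
E
```

```text
scene mould ((432.7772216796875, -341.4368591308594), (34.65684509277344, 73.2076644897461), 53.1814079284668) 345 0.05044722562129744 [[393.0, -333.0], [452.0, -377.0], [472.0, -350.0], [414.0, -306.0]]
scene rest ((410.0, 146.7574005126953), (199.82217407226562, 402.70538330078125), 75.84259796142578) 3441 0.06074227755648676 [[190.0, 99.0], [581.0, 1.0], [630.0, 194.0], [239.0, 293.0]]
width 0.16980451517211337 ang 175.0 side [-0.28494379 -0.09554705] front -0.5971672968774661
z hist (array([  91,   61,  151,  164,  225, 1165, 3335,  201,  264,  373,  512,
        226,  236,  245,  257,  253,  280,  245,   75,  276,  707, 3017,
        237,   86,   87,  103,  118,  161]), array([0.  , 0.01, 0.02, 0.03, 0.04, 0.05, 0.06, 0.07, 0.08, 0.09, 0.1 ,
       0.11, 0.12, 0.13, 0.14, 0.15, 0.16, 0.17, 0.18, 0.19, 0.2 , 0.21,
       0.22, 0.23, 0.24, 0.25, 0.26, 0.27, 0.28]))Traceback (most recent call last):
  File "<stdin>", line 19, in <module>
IndexError: list index out of range
```

```bash
python3 - <<'E'
from h import *
for n in("scene","side"):
    c=cam(n)
    P=c['P'];ok=c['ok']
    d=ctrl.masks_of(n,"injector")[0]
    m=d['pixels']&ok&(abs(P[...,2]-.06)<.004)&(P[...,0]>.44)&(P[...,0]<.62)&(P[...,1]>-.02)
    m=cv2.morphologyEx(m.astype(np.uint8),cv2.MORPH_OPEN,np.ones((3,3)))>0
    t=P[m]
    r=cv2.minAreaRect((t[:,:2]*1000).astype(np.float32));print(n,'rest',r,len(t),cv2.boxPoints(r).round(0).tolist())
    a=min((np.ptp(np.percentile(t[:,:2]@[-np.sin(a),np.cos(a)],[1,99])),a) for a in np.radians(np.arange(100,220,.5)))[1]
    e=np.array([np.cos(a),np.sin(a)]);k=np.array([-e[1],e[0]])
    s=t[:,:2]@k;f=t[:,:2]@e
    print('ang',np.degrees(a),'side',np.percentile(s,[.5,99.5]).round(4),'front',np.percentile(f,.5).round(4))
    o=e*(np.percentile(f,.5)+.115)+k*np.mean(np.percentile(s,[.5,99.5]));print('origin',o)
    N=P[ok&(P[...,2]>.086)&(P[...,2]<.096)&(np.hypot(P[...,0]-.48,P[...,1]-.13)<.06)]
    L=(N[:,:2]-o)@np.array([e,k]).T
    print('noz rows x: ymin ymed ymax zmax')
    for x in np.arange(-.02,.05,.005):
        w=(abs(L[:,0]-x)<.0025)
        if w.sum()>2: print(round(x,3),w.sum(),L[w,1].min().round(4),np.median(L[w,1]).round(4),L[w,1].max().round(4),N[w,2].max().round(4))
    if n=='scene': A=c['frame'][140:215,180:270]
    else: A2=c['frame'][155:230,280:370]
cv2.imwrite('pics/b.png',cv2.resize(np.hstack([A,A2]),None,fx=4.4,fy=4.4,interpolation=cv2.INTER_CUBIC)[...,::-1])
E
```

```text
scene rest ((517.7343139648438, 119.30964660644531), (99.53475189208984, 178.74124145507812), 76.23809814453125) 2906 [[419.0, 92.0], [593.0, 50.0], [616.0, 146.0], [443.0, 189.0]]
ang 166.0 side [-0.2896 -0.1926] front -0.5624
origin [0.49238546 0.12569333]
noz rows x: ymin ymed ymax zmax
0.0 5 -0.0022 0.0008 0.0016 0.0918
0.005 4 -0.0037 -0.0002 0.0028 0.089
0.01 7 -0.0031 -0.0004 0.0022 0.0904
0.015 15 -0.0059 -0.0008 0.0046 0.094
0.02 14 -0.007 0.0019 0.0065 0.0949
0.025 13 -0.0079 -0.0003 0.0071 0.0947
0.03 13 -0.0064 0.0011 0.0067 0.0949
0.035 10 -0.0076 -0.0019 0.0059 0.0938
0.04 42 -0.0182 0.0011 0.0176 0.0956
side rest ((517.4815673828125, 120.82166290283203), (103.02154541015625, 182.67320251464844), 76.0107192993164) 3054 [[416.0, 93.0], [594.0, 49.0], [619.0, 149.0], [441.0, 193.0]]
ang 166.0 side [-0.2929 -0.193 ] front -0.5627
origin [0.49318602 0.12742594]
noz rows x: ymin ymed ymax zmax
0.005 7 -0.0035 -0.001 0.0013 0.0895
0.01 8 -0.0025 -0.0007 0.0016 0.0898
0.015 12 -0.0064 -0.0033 0.0031 0.092
0.02 17 -0.0069 -0.0019 0.0036 0.0939
0.025 18 -0.0076 -0.0034 0.0061 0.0933
0.03 19 -0.0078 -0.0021 0.0053 0.0937
0.035 6 -0.0073 -0.0019 0.0051 0.0938
0.04 7 -0.0177 -0.0169 -0.016 0.0953
0.045 9 -0.0187 -0.0177 -0.0173 0.0951
0.05 7 -0.0185 -0.017 -0.0159 0.094
```

View pics/b.png

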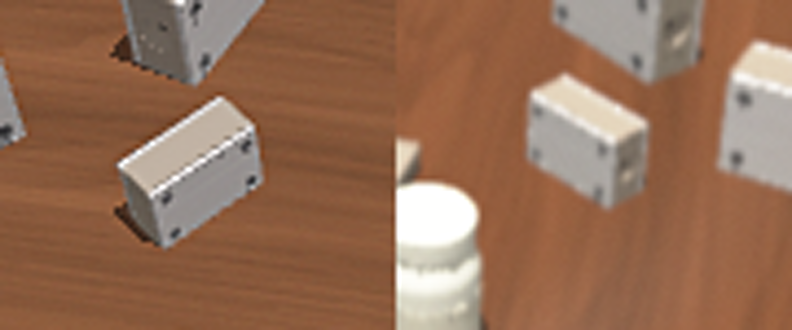

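Gate is visible on the small mould's far-left end (side view, right end face), so mould yaw ≈143°, centre ≈(0.433,−0.341). The injector origin is ≈(0.493,0.126), yaw ≈166°. I'll move over the pot with the tool lifted.

```bash
python3 -m pendant '[[[-0.81,-0.49,-0.55],0,-1],[[-0.81,-0.49,-0.55],0,-1],[[-0.81,-0.49,-0.55],0,-1],[[-0.81,-0.49,-0.55],0,-1],[[-0.81,-0.49,-0.55],0,-1],[[-0.81,-0.49,-0.55],0,-1],[[-0.81,-0.49,-0.55],0,-1],[[-0.81,-0.49,-0.55],0,-1],[[-0.81,-0.49,-0.55],0,-1],[[-0.81,-0.49,-0.55],0,-1],[[-0.81,-0.49,-0.55],0,-1],[[-0.81,-0.49,-0.55],0,-1]]' 30
python3 -m pendant '[[[-0.81,-0.49,0],0,-1],[[-0.81,-0.49,0],0,-1],[[-0.81,-0.49,0],0,-1],[[-0.81,-0.49,0],0,-1],[[-0.81,-0.49,0],0,-1],[[-0.81,-0.49,0],0,-1],[[-0.81,-0.49,0],0,-1],[[-0.81,-0.49,0],0,-1],[[-0.81,-0.49,0],0,-1],[[-0.81,-0.49,0],0,-1],[[-0.81,-0.49,0],0,-1],[[-0.81,-0.49,0],0,-1]]'
```

```text
t: 2.1
position: [0.3969, 0.3892, 0.4137]
tool_rot: [180.0, 0.0, 166.2]
force: [0.6, 0.1, -0.2]
opening: 0.0953
grasp_force: 0.0
t: 3.1
position: [0.6381, 0.1484, 0.4127]
tool_rot: [180.0, 0.0, 166.2]
force: [0.6, 0.2, -0.5]
opening: 0.0947
grasp_force: 0.0
```

```bash
python3 -m pendant '[[[0.16,-0.97,0],0,-1],[[0.16,-0.97,0],0,-1],[[0.16,-0.97,0],0,-1],[[0.16,-0.97,0],0,-1],[[0.16,-0.97,0],0,-1],[[0.16,-0.97,0],0,-1],[[0.16,-0.97,0],0,-1],[[0.16,-0.97,0],0,-1],[[0.16,-0.97,0],0,-1],[[0.16,-0.97,0],0,-1],[[0.16,-0.97,0.6],0,-1],[[0.16,-0.97,0.6],0,-1]]'
python3 -m pendant '[[[0.16,-0.97,0.7],0,-1],[[0.16,-0.97,0.7],0,-1],[[0.16,-0.97,0.7],0,-1],[[0.16,-0.97,0.7],0,-1],[[0.16,-0.97,0.7],0,-1],[[0.16,-0.97,0.7],0,-1],[[0,0,0],1,-1],[[0,0,0],1,-1],[[0,0,0],1,-1],[[0,0,0],1,-1],[[0,0,0],1,-1],[[0,0,0],0,-1]]'
python3 - <<'E'
from h import *
c=cam("wrist");s=ctrl.observe();print(s['position'],s['tool_rot'])
P=c['P'];ok=c['ok']
for d in ctrl.masks_of("wrist","mould_center")[:4]:
    X=P[d['pixels']&ok]
    if len(X)<50: continue
    t=X[(X[:,2]>.044)&(X[:,2]<.057)]
    print(d['score'],d['centre'],X[:,2].max(),len(t))
    if len(t)>20:
        r=cv2.minAreaRect((t[:,:2]*1000).astype(np.float32));print(r,np.median(t[:,2]),cv2.boxPoints(r).round(0).tolist())
save(c,'w1')
E
```

```text
t: 4.1
position: [0.4978, -0.1773, 0.3781]
tool_rot: [-180.0, 0.2, 166.2]
force: [0.7, 0.9, 0.0]
opening: 0.0953
grasp_force: 0.0
t: 5.1
position: [0.4284, -0.3386, 0.2507]
tool_rot: [180.0, 0.0, 143.2]
force: [0.0, -0.2, -0.2]
opening: 0.095
grasp_force: 0.0
[ 0.42842299 -0.33856556  0.25073184] [1.79999670e+02 7.48352183e-03 1.43375689e+02]
0.85 [172.0, 96.9] 0.07499128232263419 262
((300.30267333984375, -349.5886535644531), (1.444486141204834, 102.10209655761719), 72.2891845703125) 0.050629499199909944 [[251.0, -335.0], [349.0, -366.0], [349.0, -364.0], [252.0, -333.0]]
0.65 [156.2, 240.5] 0.07469254741609405 188
((432.1781005859375, -487.4708557128906), (40.73305130004883, 110.98091888427734), 71.18669891357422) 0.051244572029895435 [[373.0, -489.0], [478.0, -525.0], [491.0, -486.0], [386.0, -450.0]]
0.63 [279.1, 184.0] 0.05395058241538225 1853
((431.5413818359375, -341.9750061035156), (31.8236083984375, 73.01882934570312), 53.78596496582031) 0.051424360347619935 [[393.0, -333.0], [452.0, -376.0], [470.0, -351.0], [411.0, -308.0]]
```

View pics/w1.png

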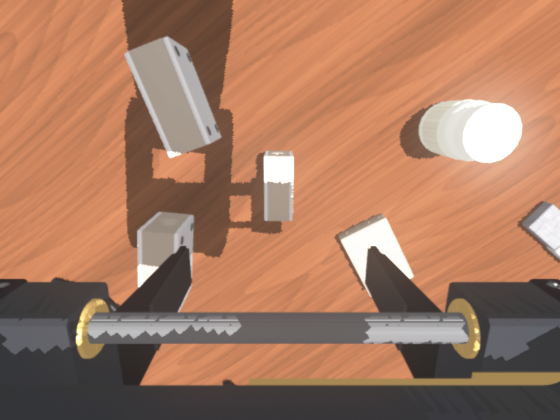

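The wrist picture shows the small mould at (279,186) with the fingers straddling it clearly, and the fit agrees with the earlier one. I'll trim, descend and grip.

```bash
python3 -m pendant '[[[-0.15,-0.03,0.8],-0.09,-1],[[0,0,1],0,-1],[[0,0,1],0,-1],[[0,0,1],0,-1],[[0,0,1],0,-1],[[0,0,1],0,-1],[[0,0,1],0,-1],[[0,0,0.7],0,-1],[[0,0,0.35],0,-1],[[0,0,0],0,-1]]' 50
python3 -m pendant '[[[0,0,0],0,1],[[0,0,0],0,1],[[0,0,0],0,1],[[0,0,0],0,1],[[0,0,0],0,1],[[0,0,0],0,1],[[0,0,0],0,1],[[0,0,0],0,1],[[0,0,0],0,1],[[0,0,0],0,1]]' 50
```

```text
t: 6.03
position: [0.4299, -0.3403, 0.0123]
tool_rot: [180.0, -0.3, 143.8]
force: [0.6, 0.1, 0.1]
opening: 0.0951
grasp_force: 0.0
t: 6.87
position: [0.4315, -0.3419, 0.0151]
tool_rot: [180.0, -0.0, 143.7]
force: [0.8, 2.5, -0.1]
opening: 0.0336
grasp_force: 0.5
```

```bash
python3 -m pendant '[[[0,0,0],0,1],[[0,0,0],0,1],[[0,0,0],0,1],[[0,0,0],0,1]]' 50
python3 -m pendant '[[[0,0,-0.5],0,1],[[0,0,-1],0,1],[[0,0,-1],0,1],[[0,0,-1],0,1],[[0,0,-1],0,1],[[0,0,-1],0,1],[[0,0,-1],0,1],[[0,0,0],0,1]]'
python3 - <<'E'
from h import *
c=cam("wrist");s=ctrl.observe();print(s['position'],s['tool_rot'],s['force'],s['opening'],s['grasp_force'])
T=c['T'];E=np.linalg.inv(c['T']@np.linalg.inv(c['hand_eye']))
Q=c['P']@E[:3,:3].T+E[:3,3]
m=c['ok']&(abs(Q[...,0])<.06)&(abs(Q[...,1])<.03)&(Q[...,2]<.03)&(Q[...,2]>-.05)
print(m.sum())
X=Q[m]
print(np.percentile(X,[1,50,99],axis=0).round(4).tolist())
save(c,'w2')
# side view of held mould
c=cam("side")
P=c['P'];p=np.array(s['position'])
m=c['ok']&(np.hypot(P[...,0]-p[0],P[...,1]-p[1])<.06)&(P[...,2]<p[2]+.045)&(P[...,2]>.08)
print(m.sum(),np.percentile(P[m],[1,50,99],axis=0).round(4).tolist())
E
```

```text
t: 7.2
position: [0.4315, -0.3418, 0.0151]
tool_rot: [180.0, -0.0, 143.7]
force: [0.5, 0.8, -0.2]
opening: 0.0318
grasp_force: 50.0
t: 7.87
position: [0.434, -0.3445, 0.2177]
tool_rot: [-179.9, 0.7, 143.7]
force: [0.5, -0.0, -0.2]
opening: 0.0318
grasp_force: 50.0
[ 0.43303055 -0.34357277  0.21419477] [-179.92646331    0.43931664  143.6998939 ] [ 0.05601854  0.27342977 -1.9666025 ] 0.03173201540206343 49.99551773071289
11638
[[-0.0355, -0.0236, -0.0482], [0.0125, -0.001, -0.0361], [0.0366, 0.0221, 0.0087]]
680 [[0.398, -0.3587, 0.2005], [0.4293, -0.3262, 0.233], [0.4726, -0.3088, 0.2579]]
```

View pics/w2.png

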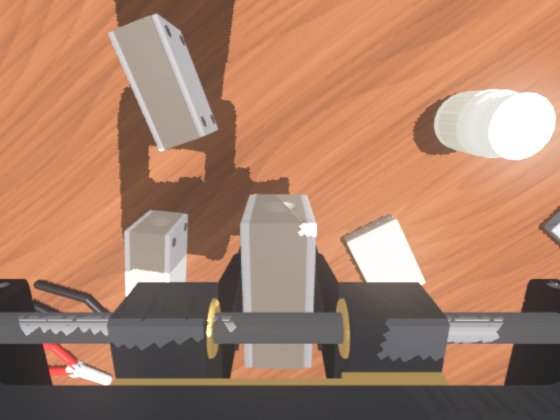

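The mould is held squarely; its gate end points up in the picture at (278,205), and it sits within 1 mm of centre. I'll turn to the injector's heading and carry it over.

```bash
python3 -m pendant '[[[0,0,0],-0.98,1],[[0,0,0],-0.98,1],[[0,0,0],-0.98,1],[[0,0,0],-0.98,1],[[0,0,0],-0.98,1],[[0,0.5,0],0,1],[[0,0.9,0],0,1],[[0,0.9,0],0,1],[[0,0.9,0],0,1],[[0,0.9,0],0,1],[[0,0.9,0],0,1],[[0,0.9,0],0,1]]'
python3 -m pendant '[[[0,0.9,0],0,1],[[0,0.9,0],0,1],[[0,0.9,0],0,1],[[0,0.9,0],0,1],[[0,0.9,0],0,1],[[0,0.9,0],0,1],[[0,0.9,0],0,1],[[0,0.9,0],0,1],[[0,0.9,0],0,1],[[0,0.9,0],0,1],[[0,0.6,0],0,1],[[0,0.3,0],0,1]]'
python3 -m pendant '[[[0,0,0.5],0,1],[[0,0,0.5],0,1],[[0,0,0],0,1],[[0,0,0],0,1]]'
cat > look.py <<'E'
from h import *
import sys
c=cam("wrist");s=ctrl.observe();print(s['position'],s['tool_rot'],s['force'])
E=np.linalg.inv(c['T']@np.linalg.inv(c['hand_eye']))
P=c['P'];Q=P@E[:3,:3].T+E[:3,3];ok=c['ok']
for d in ctrl.masks_of("wrist","nozzle")[:2]:
    m=d['pixels']&ok;print('noz',d['score'],d['centre'],m.sum(),np.percentile(Q[m],[2,50,98],axis=0).round(4).tolist(),P[m].mean(0).round(4))
# brass points by colour in tool frame, bins along x
f=cv2.cvtColor(c['frame'],cv2.COLOR_RGB2HSV);b=ok&(f[...,0]>12)&(f[...,0]<32)&(f[...,1]>90)&(P[...,2]>.07)&(P[...,2]<.097)&(Q[...,0]>.03)&(Q[...,0]<.13)&(abs(Q[...,1])<.04)
for x in np.arange(.03,.12,.004):
    w=b&(abs(Q[...,0]-x)<.002)
    if w.sum()>4:print(round(x,3),w.sum(),'y',np.percentile(Q[w][:,1],[3,50,97]).round(4),'zw',P[w][:,2].max().round(4))
m=ok&(abs(Q[...,1])<.0155)&(Q[...,0]>.015)&(Q[...,0]<.05)&(P[...,2]>s['position'][2]+.03)&(P[...,2]<s['position'][2]+.04)
if m.sum():print('mould top',m.sum(),np.percentile(Q[m],[1,50,99],axis=0).round(4).tolist())
r=ok&(abs(P[...,2]-.06)<.005)&(abs(Q[...,1])<.08)&(Q[...,0]<.12)
if r.sum()>50:
    y=Q[r];print('rest y',np.percentile(y[:,1],[.5,99.5]).round(4),'z',np.median(P[r][:,2]).round(4),cv2.minAreaRect((y[:,:2]*1000).astype(np.float32)))
save(c,sys.argv[1])
E
python3 look.py w3
```

```text
t: 8.97
position: [0.4728, -0.1676, 0.2076]
tool_rot: [179.9, -0.2, 166.1]
force: [0.6, -0.1, -1.7]
opening: 0.0318
grasp_force: 50.0
t: 9.97
position: [0.5435, 0.1208, 0.2076]
tool_rot: [-180.0, -0.2, 166.2]
force: [-0.8, 0.0, -1.5]
opening: 0.0317
grasp_force: 50.0
t: 10.3
position: [0.5432, 0.118, 0.1778]
tool_rot: [-179.9, -0.2, 166.1]
force: [0.2, 0.0, -1.0]
opening: 0.0318
grasp_force: 50.0
[0.54420273 0.11802834 0.17931479] [-1.79955489e+02 -1.05055710e-01  1.66112303e+02] [-0.28020651 -0.82636748 -1.09970566]
noz 0.73 [273.1, 117.1] 950 [[0.0524, -0.0115, 0.0832], [0.075, -0.0041, 0.0869], [0.09, 0.0032, 0.1171]] [0.47   0.1317 0.0896]
0.054 38 y [-0.0064 -0.0038 -0.0012] zw 0.0914
0.058 53 y [-0.0072 -0.0042 -0.0012] zw 0.0913
0.062 45 y [-0.0072 -0.0042 -0.0012] zw 0.0909
0.066 75 y [-0.0093 -0.0041  0.0016] zw 0.0941
0.07 111 y [-0.0112 -0.0041  0.0032] zw 0.0958
0.074 123 y [-0.0114 -0.0041  0.0032] zw 0.0957
0.078 126 y [-0.0114 -0.004   0.0032] zw 0.0955
0.082 17 y [-0.0103 -0.0048  0.0006] zw 0.0951
0.09 15 y [-0.0137 -0.009   0.0056] zw 0.0945
mould top 3696 [[0.0153, -0.0152, -0.0375], [0.027, 0.0, -0.0362], [0.0369, 0.015, -0.0321]]
rest y [-0.054   0.0451] z 0.0613 ((28.282672882080078, -4.511478424072266), (183.6304931640625, 100.29657745361328), 0.27791666984558105)
```

View pics/w3.png

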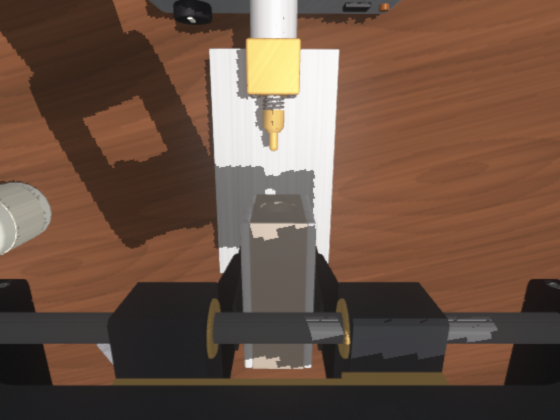

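The picture shows the held mould (278,210) in front of the nozzle tip (273,150), with the nozzle 4 mm to the tool's −y. I'll correct that and lower onto the rest.

```bash
python3 -m pendant '[[[0,-0.14,0.6],0,1],[[0,0,0.8],0,1],[[0,0,0.8],0,1],[[0,0,0.6],0,1],[[0,0,0.3],0,1],[[0,0,0.15],0,1],[[0,0,0],0,1],[[0,0,0],0,1]]'
python3 -m pendant '[[[0,0,0.05],0,1],[[0,0,0],0,1],[[0,0,0],0,1]]'; python3 look.py w4
```

```text
t: 11.07
position: [0.545, 0.1142, 0.0841]
tool_rot: [180.0, 0.1, 166.1]
force: [-1.1, -0.6, -1.6]
opening: 0.0318
grasp_force: 50.0
t: 11.32
position: [0.5445, 0.1143, 0.0822]
tool_rot: [180.0, 0.1, 166.2]
force: [-0.1, -0.4, -2.1]
opening: 0.0319
grasp_force: 50.0
[0.54440172 0.11425614 0.08195274] [1.79975124e+02 7.08694776e-02 1.66158241e+02] [ 0.52925206  0.52832213 -1.07044349]
noz 0.88 [277.3, 117.3] 2395 [[0.055, -0.0087, -0.0128], [0.078, -0.0009, -0.0094], [0.0928, 0.0065, 0.0211]] [0.4695 0.1316 0.0896]
0.054 27 y [-0.0029 -0.0009  0.0016] zw 0.0903
0.058 105 y [-0.0038 -0.0009  0.002 ] zw 0.0915
0.062 111 y [-0.0038 -0.0009  0.002 ] zw 0.0911
0.066 113 y [-0.0037 -0.0009  0.0024] zw 0.092
0.07 229 y [-0.0069 -0.0009  0.0052] zw 0.0947
0.074 293 y [-0.0079 -0.0009  0.0061] zw 0.0957
0.078 297 y [-0.0079 -0.0009  0.0061] zw 0.0959
0.082 265 y [-0.0078 -0.0009  0.006 ] zw 0.0961
0.094 92 y [-0.0108  0.0024  0.0092] zw 0.0967
mould top 3774 [[0.0152, -0.0152, -0.0376], [0.0272, 0.0, -0.0361], [0.0369, 0.015, -0.0307]]
rest y [-0.0505  0.0484] z 0.0613 ((49.213592529296875, -1.0812606811523438), (141.78790283203125, 100.46238708496094), 0.1666632890701294)
```

```bash
python3 -m pendant '[[[0,-0.03,0.1],0,1],[[0,0,0.08],0,1],[[0,0,0],0,1],[[0,0,0],0,1],[[0,0,0],0,1]]'; python3 -m pendant '[[[0,0,0.03],0,1],[[0,0,0],0,1],[[0,0,0],0,1]]'
```

```text
t: 11.83
position: [0.5436, 0.1133, 0.0756]
tool_rot: [-180.0, -0.0, 166.2]
force: [-0.3, -0.7, -1.5]
opening: 0.0317
grasp_force: 50.0
t: 12.08
position: [0.5439, 0.1133, 0.0751]
tool_rot: [180.0, 0.0, 166.2]
force: [0.3, -0.4, 0.4]
opening: 0.0319
grasp_force: 50.0
```

```bash
python3 -m pendant '[[[0,0,0],0,1],[[0,0,0],0,1],[[0.13,0,0],0,1],[[0.13,0,0],0,1],[[0.13,0,0],0,1],[[0.13,0,0],0,1],[[0.1,0,0],0,1],[[0,0,0],0,1],[[0,0,0],0,1]]'; python3 look.py w5
```

```text
t: 12.83
position: [0.525, 0.118, 0.0751]
tool_rot: [-180.0, -0.1, 166.2]
force: [-3.1, 0.4, 4.6]
opening: 0.0318
grasp_force: 50.0
[0.52504077 0.1179988  0.07512611] [-1.79999506e+02 -8.32300948e-02  1.66160880e+02] [-2.2540532  -0.04742116  4.18692759]
noz 0.59 [276.9, 158.7] 2051 [[0.0372, -0.0069, -0.0195], [0.0588, 0.0, -0.0166], [0.0719, 0.0073, -0.0096]] [0.4691 0.1319 0.0911]
0.034 24 y [-0.0025  0.0001  0.0026] zw 0.0897
0.038 112 y [-0.0028  0.0003  0.0035] zw 0.0909
0.042 109 y [-0.0028  0.0001  0.0034] zw 0.0906
0.046 108 y [-0.0028  0.0001  0.0034] zw 0.0919
0.05 181 y [-0.0057  0.0005  0.006 ] zw 0.0947
0.054 275 y [-0.0064  0.0005  0.0073] zw 0.0953
0.058 294 y [-0.0068  0.0005  0.0074] zw 0.0952
0.062 303 y [-0.0068  0.      0.0073] zw 0.0957
mould top 3777 [[0.0152, -0.0152, -0.0375], [0.0272, 0.0, -0.0362], [0.0369, 0.015, -0.0308]]
rest y [-0.0494  0.0496] z 0.0613 ((13.136589050292969, -0.1136322021484375), (190.8946075439453, 100.37710571289062), 0.21062292158603668)
```

View pics/w5.png

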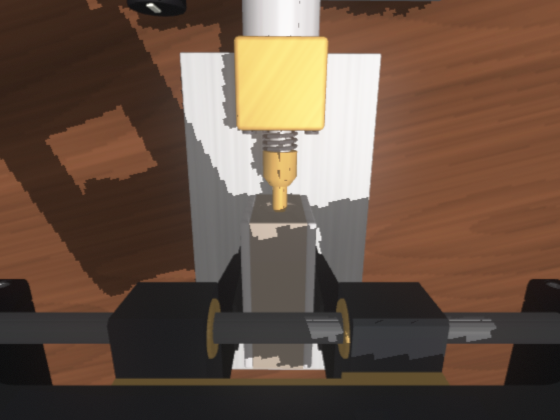

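The nozzle tip (280,205) is entering the gate mouth, centred. Now I'll press in small steps, watching the force.

```bash
python3 -m pendant '[[[0.08,0,0],0,1],[[0.08,0,0],0,1],[[0.08,0,0],0,1],[[0,0,0],0,1],[[0,0,0],0,1]]'; python3 -m pendant '[[[0.05,0,0],0,1],[[0.05,0,0],0,1],[[0,0,0],0,1],[[0,0,0],0,1]]'
```

```text
t: 13.35
position: [0.5196, 0.1194, 0.0752]
tool_rot: [180.0, 0.1, 166.2]
force: [5.3, -1.5, -0.6]
opening: 0.0317
grasp_force: 50.0
t: 13.68
position: [0.5168, 0.12, 0.0752]
tool_rot: [180.0, 0.2, 166.2]
force: [5.6, -1.2, -1.1]
opening: 0.0319
grasp_force: 50.0
```

```bash
python3 -m pendant '[[[0.05,0,0],0,1],[[0.05,0,0],0,1],[[0.04,0,0],0,1],[[0,0,0],0,1],[[0,0,0],0,1]]'; python3 -m pendant '[[[0.03,0,0],0,1],[[0.03,0,0],0,1],[[0,0,0],0,1],[[0,0,0],0,1]]'
```

```text
t: 14.1
position: [0.5137, 0.1208, 0.0753]
tool_rot: [180.0, 0.3, 166.2]
force: [7.9, -2.4, -2.3]
opening: 0.0316
grasp_force: 50.0
t: 14.43
position: [0.5123, 0.1212, 0.0754]
tool_rot: [180.0, 0.3, 166.2]
force: [9.6, -2.0, -2.8]
opening: 0.032
grasp_force: 50.0
```

```bash
python3 -m pendant '[[[0.03,0,0],0,1],[[0.02,0,0],0,1],[[0,0,0],0,1],[[0,0,0],0,1]]'; python3 -m pendant '[[[0.03,0,0],0,1],[[0.02,0,0],0,1],[[0,0,0],0,1],[[0,0,0],0,1]]'
```

```text
t: 14.77
position: [0.5117, 0.1214, 0.0756]
tool_rot: [179.9, 0.5, 166.2]
force: [11.2, -1.7, -4.3]
opening: 0.0316
grasp_force: 50.0
t: 15.1
position: [0.5115, 0.1214, 0.0758]
tool_rot: [179.9, 0.7, 166.2]
force: [15.3, -3.4, -7.5]
opening: 0.0318
grasp_force: 50.0
```

```bash
python3 -m pendant '[[[0.02,0,0.02],0,1],[[0,0,0.01],0,1],[[0,0,0],0,1],[[0,0,0],0,1],[[0,0,0],0,1],[[0,0,0],0,1]]'; python3 look.py w6
```

```text
t: 15.6
position: [0.5115, 0.1214, 0.0757]
tool_rot: [179.9, 0.7, 166.2]
force: [15.9, -4.0, -4.3]
opening: 0.0319
grasp_force: 50.0
[0.51157054 0.12145149 0.07568812] [179.91360265   0.73697446 166.16909931] [14.55649248 -4.98392627 -4.63976692]
0.034 29 y [-0.0028  0.0006  0.0035] zw 0.0907
0.038 122 y [-0.0033  0.0001  0.0034] zw 0.0911
0.042 106 y [-0.0033  0.0001  0.0034] zw 0.0922
0.046 176 y [-0.0055  0.0001  0.0059] zw 0.0946
0.05 279 y [-0.0069  0.      0.007 ] zw 0.0956
0.054 289 y [-0.007   0.      0.0071] zw 0.0953
0.058 116 y [-0.0066  0.      0.0068] zw 0.0957
mould top 3722 [[0.0153, -0.0153, -0.0375], [0.0271, -0.0002, -0.0361], [0.0368, 0.015, -0.0314]]
rest y [-0.0499  0.0494] z 0.0613 ((14.465988159179688, -10.016738891601562), (210.8382110595703, 120.65840911865234), 0.11033816635608673)
```

View pics/w6.png

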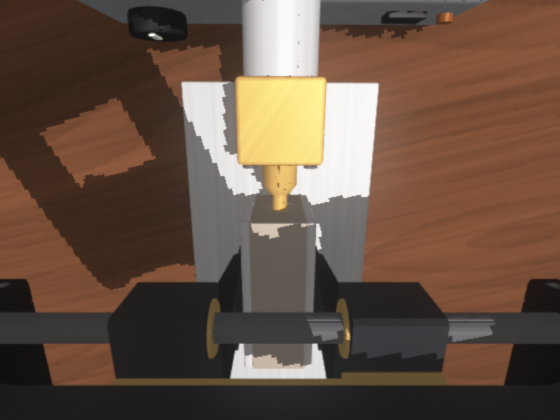

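The picture shows the spring fully closed, with the collar against the valve block (280,165) and the tip inside the gate. The force has climbed steeply to about 16 N, as expected at the stop. I'll hold, then hand in.

```bash
python3 -m pendant '[[[0,0,0],0,1],[[0,0,0],0,1],[[0,0,0],0,1],[[0,0,0],0,1],[[0,0,0],0,1],[[0,0,0],0,1],[[0,0,0],0,1],[[0,0,0],0,1],[[0,0,0],0,1],[[0,0,0],0,1],[[0,0,0],0,1],[[0,0,0],0,1]]'; python3 -m pendant '[[[0,0,0],0,1],[[0,0,0],0,1],[[0,0,0],0,1],[[0,0,0],0,1]]' && python3 -c "
from cell import ctrl
print(ctrl.hand_in())"
```

```text
t: 16.7
position: [0.5116, 0.1215, 0.0757]
tool_rot: [179.9, 0.7, 166.2]
force: [14.7, -4.8, -5.0]
opening: 0.0316
grasp_force: 50.0
t: 17.03
position: [0.5116, 0.1215, 0.0757]
tool_rot: [179.9, 0.7, 166.2]
force: [15.5, -3.9, -5.0]
opening: 0.0316
grasp_force: 50.0
the job is handed in; nothing more can be done
None
```

I handed the job in at about 17 s with the mould still gripped on the rest and the nozzle pressed home at about 16 N; the hand-in returned no verdict, so I can't confirm that it passed.

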